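Rehang the owl case's lift-off door and lock it

TASK

Hang the green lift-off door from the rack on the owl's display case: hold it open, lower both hinge sockets gently (no dropping) onto the two upright pintles until it sits fully down, then swing it shut against its stop. Then secure it: slide the blue-knobbed bolt fully across the door, and after that push the red-knobbed lock fully home behind the bolt (the red one is blocked until the blue one is across). Do not upset the owl or shift the other things on the shelf.

Things in the scene. Friction and masses are not known exactly. Their poses are not given: they have to be found in the camera images.
- case: Open-topped display case, fixed; front faces its local -x, z up. Origin on the shelf surface. Floor 8 mm thick, clear back and side walls 100 mm high (outer faces at local x = 82, y = +-86 mm), owl inside. Hinge post at its front left (+y), wooden stop jamb (y -75 to -50 mm, front face x = -54 mm) at its front right, latch pedestal right of that
- hinge_post (a point): top centre of the steel post 20 x 20 mm, 107 mm high, at case local (-62, 115) mm. From it two brackets (16 mm wide, 10 mm thick) reach along case -y to 8 mm past the pintle axis, which is 30 mm from the post's centre; each carries an upright pintle
- hood (a point): top centre of the fixed steel hood on the stop jamb: a plate at z 163 to 171 mm, case x -70 to -32, y -85 to -50 mm. It covers the free top corner of the shut door, 6 mm above it, so the door cannot be lowered on or lifted off while shut: hang it standing open (over 25 degrees), then swing it in under the hood
- pedestal (a point): top centre of the fixed grey latch pedestal, 120 mm high, case x -170 to -60, y -210 to -90 mm; the bolt and lock bars lie on it, z 121 to 135 mm
- pintle_low (a point): foot of the lower pintle, on the top face of its bracket (22 mm above the shelf) on the hinge axis, which is vertical. Brass pintle 9 mm in diameter, 20 mm tall, its last 7 mm tapering to 4 mm. The door is fully down when its lower socket's underside is here
- pintle_high (a point): foot of the upper pintle, 85 mm straight above pintle_low; same pintle. The bracket underside is 75 mm above pintle_low, so the lower socket has to come in from the side, between the top of the lower pintle and the upper bracket
- shut_mark (a point): fixed on the case: where the point leaf_edge lies when the door is fully down and shut against the stop (150 mm from the hinge axis along the case's -y, 157 mm above the shelf). Socket play of 2 mm lets the edge sag up to 6 mm
- leaf: Lift-off door: green-framed clear panel 14 mm thick (local y), 134 mm wide (x -150 to -16 mm), 145 mm tall (z -10 to 135 mm), 0.22 to 0.45 kg. Origin on the hinge axis, at socket_low; local -x runs to the free edge, z up. Starts upright in the rack. Hung and open by angle A, its yaw is the case's yaw + 90 degrees - A (shut: local x along case +y). Swings freely on the pintles, stays where left
- socket_low (a point): centre of the lower socket's underside. The two brass sockets on the hinge axis are tubes 21 mm outside, 13 mm bore, 24 mm tall, open at both ends
- socket_high (a point): centre of the upper socket's underside, 85 mm above socket_low
- leaf_edge (a point): top of the free edge, mid-thickness: leaf local (-150, 0, 135) mm
- leaf_top (a point): mid-thickness of the top edge above the centre of mass: leaf local (-81, 0, 135) mm; the place to grip, from above, fingers on the two faces
- rack: Fixed plywood rack 150 x 70 mm, floor 12 mm thick, with two cheeks 90 mm long and 46 mm high leaving a 17 mm wide slot along its local x in which the door stands upright, hinge end towards local +x. Origin at the centre of its underside
- bolt (a joint): slide of the bolt, m: 0 drawn back, 0.040 fully across; moves along the case's +y in front of the shut door's free end (its tip overlaps the door by 20 mm; it passes only if the free edge is within 6 mm of shut), 2 N friction. If thrown before the door is shut it bars the door's way
- bolt_knob (a point): top centre of the bolt's upright blue knob, 16 mm in diameter, 40 mm tall above the steel bar; top 175 mm above the shelf; moves with the bolt
- lock (a joint): slide of the lock, m: 0 drawn back, 0.035 fully home; moves along the case's +x (away from the robot) in behind the bolt's tail, 2 N friction. It stops against the bolt's side after about 4 mm unless the bolt is at 0.035 or more; once home it keeps the bolt from sliding back
- lock_knob (a point): top centre of the lock's upright red knob, 16 mm in diameter, 40 mm tall above its steel plate; top 175 mm above the shelf; moves with the lock
- owl: white and blue ceramic owl figurine, loose, 62 mm across, 104 mm tall, on the case floor; origin at the centre of its underside
- umbrella_cap: black plastic umbrella tip cap, loose, standing, 34 mm across, 110 mm tall; origin at the centre of its underside
- door_stop: orange silicone door stop, loose, 68 mm across, 36 mm tall; origin at the centre of its underside
- wood_box: wooden box 75 x 75 mm with a round dark screw-top lid, 80 mm tall, loose; origin at the centre of its underside
Not all that is in view belongs to the job. There is more than one size of the leaf; the job needs the larger.

How it is judged:
By the outcome, as a careful person would: the job done as asked, in the order asked, and still so for the second after the job is handed in, with the robot touching nothing.
It also fails if it takes over 58 s, if anything falls off the work surface, if the arm or the gripper's body presses on something with over 40 N, if the wrist force passes 120 N, or if a joint passes its speed limit or range.

ROBOT

A 6-joint arm with a two-finger parallel gripper is mounted at the origin on the work surface. World frame = base frame: x ahead of the robot, y to its left, z up, the work surface at z = 0. Lengths are in m, angles in rad, forces in N, time in s.
With the tool pointing down it reaches from about 0.375 to 0.975 m from the base axis. Payload 3.8 kg.
Tool frame: the origin (TCP) lies at the very end of the fingers, on their centre line; the grasp point (between the pads) lies 19 mm behind it; z points along the fingers, y is the line along which they close (so a half turn about z gives the same grasp; the last joint's range is limited). The gripper opens to 85 mm and grips with 20 to 120 N. Pads are 22 mm wide; open, the fingers measure 114 mm over their backs; the gripper's body (76 mm by 85 mm) begins 54 mm behind the grasp point. The pads swing forward as they close: fully open they stand 13 mm farther back than shut.
Start: joints at [1.132, 0.264, 1.604, -0, 1.274, -0.037], TCP at [0.264, 0.621, 0.231] pointing down, gripper open.
Joint ranges: [-2.63, 2.63], [-0.94, 2.18], [0.31, 2.57], [-1.31, 4.45], [0, 2.66], [-2.55, 2.55]. Speed limits (rad/s): [2.57, 2.57, 3.14, 3.14, 3.14, 3.14].

INTERFACE

Orientations are given as a rotation vector (axis times angle).
In Python, from workcell import bot gives the robot as it stands.
- The arm moves only by the shell command python3 -m creep 'ROWS' [FORCE]. ROWS is JSON, a list of rows, each a list of 5 numbers: the shift along the tool's x, y, z in units of 0.05 m (1.0 is 0.05 m), then the turn about the tool's z in units of 0.1 rad (1.0 is 0.1 rad), then the opening, from 0 (shut) to 1 (fully open). In form: [[tx, ty, tz, spin, hand], ...]. A call has 1 to 20 rows; each row shifts and turns the commanded pose from where the row before left it, along the tool's axes as they then stand; what a row does not reach is not made up. A row lasts 1/8 s, in which the tool goes at most 62.5 mm and 10.7 degrees, less where a joint would pass 70% of its speed; a pose out of reach is approached as far as the arm can. A call with a number of a shift or a turn outside -1 to 1 is refused whole. A call with a gripper value outside its range is refused whole. The fingers move at their own pace and stop on an object; FORCE is the grip in N (left out, the last holds). Time passes only in rows, so rows that do not move let the fingers close. It gives the time, the measured TCP pose, the force, the opening and the grip force at its end, in the units of the state.
- bot.read_state(): the state, without advancing time (a new reading comes with each control period).
- bot.read_camera(name): name is "scene" or "top" or "wrist"; returns a dict with "pixels" (480x640x3 uint8, red, green, blue), "vfov" (degrees; the focal length in pixels is half the picture's height over the tangent of half this angle, whatever the lens; pixels are square), "cx", "cy" (the principal point, pixels), "dist_coeffs" ([k1, k2, p1, p2, k3] as OpenCV has them; the pictures are not rectified), "world_to_cam" (4x4, takes a point from world to camera coordinates). Camera axes: x right, y down, z forward; pixel columns grow to the right and rows downward; lengths in m; the calibration is good to about 2 mm. A picture is of the moment at which its call begins. There is no depth.
- bot.finish_job(): hands the job in; it is judged then, once.
Trained networks look in a picture, given as the dict that the camera call returned (one of the last four; its "shot" number tells which), for a name from the list of things; names that differ only in an ending like _2 or _b are one class to them, and where a whole thing is asked for, a point or a joint stands for the part that bears it (a point fixed in the world has none). Each returns a list of dicts, best first, with "score" (0 to 1); they miss things now and then, are a little off and sometimes report something else, mostly with a low value. They report only what shows in the picture. A call takes as long as a camera call. They do not tell look-alikes from the thing itself.
- bot.look_for(target, picture): "bbox" ([left, top, right, bottom] in pixels, round what is visible of it).
- bot.regions_of(target, picture): "mask" (480x640 bool, what is visible of it) and "bbox" ([left, top, right, bottom] in pixels, round what is visible of it).
The state is a dict: "time": time; "q": joint angles; "joint_vel": joint speeds; "joint_torque": joint torques, N m; "tool_pos": TCP position; "tcp_rot": TCP orientation; "wrist_force": force on the tool from outside, world axes, zero at the start; "torque": the same for the moment, N m; "width": opening from 0.0 (shut) to 1.0 (fully open); "grip_force": force on a finger pad.
Only numpy, scipy, OpenCV 4.12 (cv2) and the standard library are available. Lean on these libraries where they do the work, as an engineer would, in place of code of your own. Each camera call takes 0.05 s, during which the arm holds its last target. There are 200 camera calls.

## Working session

There is one attempt and no reset: what is moved stays moved. The work goes in short steps, Python scripts to look and compute and a shell command to move; the robot and the scene stay as the last step left them, time stands still between calls to the robot, and variables do not carry over. Pictures are saved under pics/ and viewed, at most 13 in all, crops included, and the job is handed in when it is done.

```bash
mkdir -p pics; ls; cat > h.py <<'E'
import numpy as np, cv2
from workcell import bot
def K(p):
    f=p["pixels"].shape[0]/2/np.tan(np.radians(p["vfov"])/2)
    return np.array([[f,0,p["cx"]],[0,f,p["cy"]],[0,0,1.]])
def proj(p,X):
    T=np.array(p["world_to_cam"]); r,_=cv2.Rodrigues(T[:3,:3])
    return cv2.projectPoints(np.atleast_2d(np.array(X,float)),r,T[:3,3].copy(),K(p),np.array(p["dist_coeffs"],float))[0].reshape(-1,2)
def ray(p,uv):
    n=cv2.undistortPoints(np.array([[uv]],float),K(p),np.array(p["dist_coeffs"],float))[0,0]
    T=np.array(p["world_to_cam"]); R=T[:3,:3]
    return -R.T@T[:3,3], R.T@np.array([n[0],n[1],1.])
def onz(p,uv,z):
    o,d=ray(p,uv); return o+d*(z-o[2])/d[2]
def save(p,name,crop=None,s=1):
    im=p["pixels"][:,:,::-1]
    if crop: im=im[crop[1]:crop[3],crop[0]:crop[2]]
    cv2.imwrite("pics/"+name+".png",cv2.resize(im,None,fx=s,fy=s,interpolation=cv2.INTER_CUBIC))
E
python3 - <<'E'
from h import *
import pickle
P={}
for c in ("scene","top"):
    p=bot.read_camera(c); P[c]=p; save(p,c)
    print(c,p["vfov"],p["cx"],p["cy"],p["dist_coeffs"]); 
    T=np.array(p["world_to_cam"]); print("cam at",-T[:3,:3].T@T[:3,3])
    for n in "case hood pedestal hinge_post leaf rack bolt lock bolt_knob lock_knob owl umbrella_cap door_stop wood_box".split():
        print(n,[(round(d["score"],2),np.round(d["bbox"]).tolist()) for d in bot.look_for(n,p)][:4])
pickle.dump(P,open("P.pkl","wb"))
print(bot.read_state())
E
```

```text
pics
scene 45.14742120645689 312.81148914369277 243.38512049581976 [-0.06619086  0.          0.          0.          0.        ]
cam at [ 1.06792084 -0.41990474  1.12946131]
case [(0.59, [236.0, 266.0, 437.0, 396.0])]
hood [(0.87, [231.0, 266.0, 436.0, 398.0]), (0.17, [250.0, 285.0, 287.0, 324.0])]
pedestal [(0.87, [235.0, 267.0, 437.0, 396.0])]
hinge_post [(0.61, [236.0, 264.0, 434.0, 393.0])]
leaf [(0.58, [471.0, 180.0, 520.0, 224.0])]
rack [(0.73, [391.0, 198.0, 452.0, 241.0])]
bolt [(0.73, [274.0, 297.0, 312.0, 326.0])]
lock [(0.91, [250.0, 285.0, 281.0, 325.0]), (0.74, [239.0, 266.0, 437.0, 396.0])]
bolt_knob [(0.76, [276.0, 302.0, 313.0, 329.0]), (0.65, [403.0, 163.0, 471.0, 233.0])]
lock_knob [(0.62, [249.0, 284.0, 281.0, 323.0])]
owl [(0.64, [350.0, 326.0, 384.0, 367.0])]
umbrella_cap [(0.96, [134.0, 336.0, 156.0, 371.0]), (0.18, [276.0, 299.0, 312.0, 326.0])]
door_stop [(0.81, [157.0, 266.0, 189.0, 298.0]), (0.55, [391.0, 196.0, 452.0, 239.0])]
wood_box [(0.58, [134.0, 403.0, 182.0, 460.0]), (0.36, [134.0, 338.0, 156.0, 369.0])]
top 54.84605932815502 316.57181000827 240.8097
[... 958 characters left out ...]
)]
{'time': 1.5, 'q': array([ 1.13210510e+00,  2.63921146e-01,  1.60403399e+00, -2.57029182e-05,
        1.27370564e+00, -3.68816555e-02]), 'joint_vel': array([ 5.66665578e-04, -8.75521643e-04, -1.33850256e-03,  6.27551783e-05,
        1.76715321e-03,  1.10201368e-03]), 'joint_torque': array([-1.05937084e-03, -5.15050507e+01, -3.67706180e+01,  1.86409795e-05,
        9.74146642e-04, -1.01775944e-05]), 'tool_pos': array([0.26396938, 0.62121728, 0.23124707]), 'tcp_rot': array([ 6.26910512e-01,  3.07839867e+00, -1.13085264e-04]), 'wrist_force': array([ 0.01687455,  0.73389187, -0.32742072]), 'torque': array([-0.00212095, -0.00885258,  0.00682335]), 'grip_force': 0.0, 'width': 1.000491883987942}
```

View pics/scene.png

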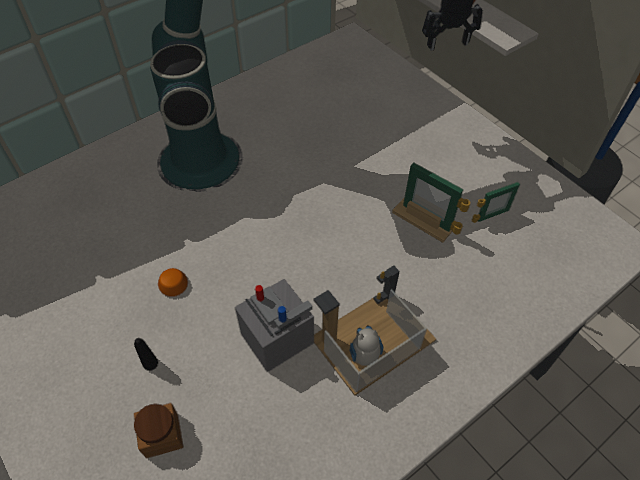

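View pics/top.png

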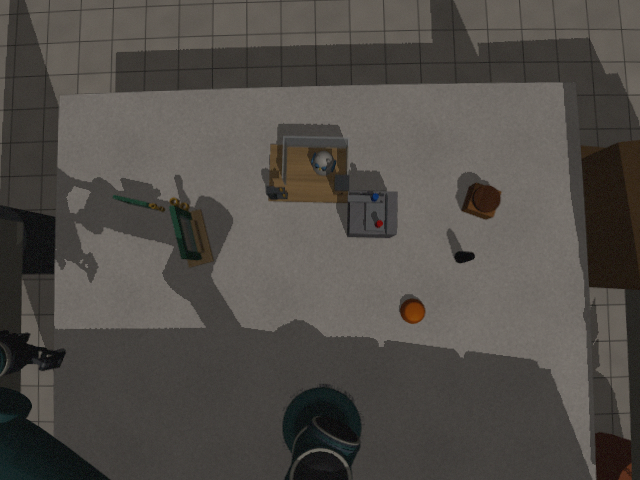

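```bash
python3 - <<'E'
from h import *
import pickle
P=pickle.load(open("P.pkl","rb"))
t=P["top"]; s=P["scene"]
save(s,"leafcrop",(380,150,540,250),5)
for n,uv,z in [("leaf top a",(173,204),.157),("leaf top b",(186,257),.157),("post",(272,190),.107),("hood",(341,184),.171),("bolt",(375,196),.175),("lock",(379,223),.175)]:
    print("top",n,onz(t,uv,z))
for n,uv,z in [("leaf c1",(411,166),.157),("leaf c2",(460,183),.157),("hood",(326,299),.171),("bolt",(283,309),.175),("lock",(260,287),.175),("post",(392,269),.107)]:
    print("scene",n,onz(s,uv,z))
w=bot.read_camera("wrist"); st=bot.read_state()
R=cv2.Rodrigues(st["tcp_rot"])[0]; T=np.array(w["world_to_cam"])
print("cam in tool",R.T@(-T[:3,:3].T@T[:3,3]-st["tool_pos"]),"\n",T[:3,:3]@R,w["vfov"],w["cx"],w["cy"],w["dist_coeffs"])
E
```

```text
top leaf top a [0.5937169  0.35484264 0.157     ]
top leaf top b [0.46225517 0.32203029 0.157     ]
top post [0.63196556 0.11472767 0.107     ]
top hood [ 0.63134568 -0.05985026  0.171     ]
top bolt [ 0.59971158 -0.14071601  0.175     ]
top lock [ 0.53431287 -0.14847734  0.175     ]
scene leaf c1 [0.46435003 0.3189187  0.157     ]
scene leaf c2 [0.57027324 0.37168701 0.157     ]
scene hood [ 0.6316941  -0.06109939  0.171     ]
scene bolt [ 0.60158264 -0.14071036  0.175     ]
scene lock [ 0.53484205 -0.14796295  0.175     ]
scene post [0.62944094 0.11952394 0.107     ]
cam in tool [ 0.07212568 -0.0002606  -0.1436283 ] 
 [[-6.05705711e-04  9.99999813e-01 -8.53478805e-05]
 [-9.59256278e-01 -6.05141034e-04 -2.82536770e-01]
 [-2.82536769e-01 -8.92636454e-05  9.59256465e-01]] 58.114075701968616 312.5380310373956 243.19617708952705 [-0.0875007  0.         0.         0.         0.       ]
```

View pics/leafcrop.png

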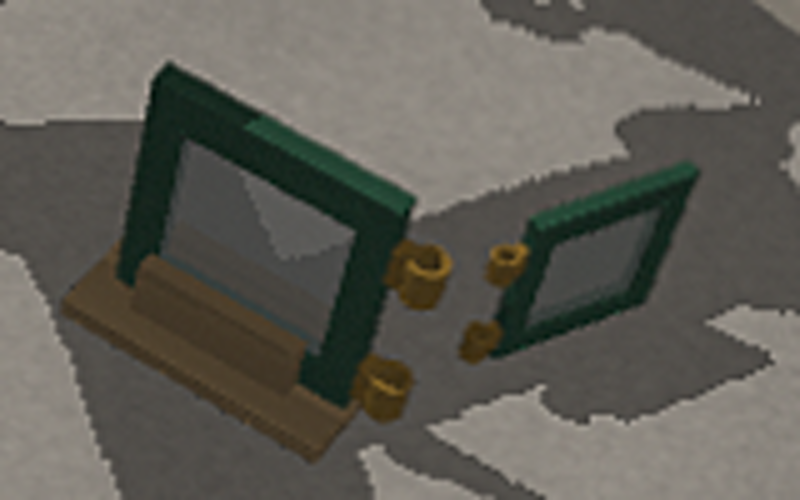

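```bash
python3 -m creep '[[-0.88,-0.38,-0.075,0,1],[-0.88,-0.38,-0.075,0,1],[-0.88,-0.38,-0.075,0,1],[-0.88,-0.38,-0.075,0,1],[-0.88,-0.38,-0.075,0,1],[-0.88,-0.38,-0.075,0,1],[-0.88,-0.38,-0.075,0,1],[-0.88,-0.38,-0.075,0,1],[0,0,0,-1,1],[0,0,0,-1,1],[0,0,0,-1,1],[0,0,0,-1,1],[0,0,0,-1,1],[0,0,0,-1,1],[0,0,0,-1,1],[0,0,0,0,1]]'
python3 - <<'E'
from h import *
import pickle
w=bot.read_camera("wrist"); pickle.dump(w,open("w1.pkl","wb")); save(w,"w1")
print(bot.read_state()["tool_pos"], bot.read_state()["q"])
print([(d["score"],d["bbox"]) for d in bot.look_for("leaf",w)])
E
```

```text
time: 3.55
tool_pos: [0.5285, 0.3437, 0.2613]
tcp_rot: [-0.465, 3.107, 0.0]
wrist_force: [0.7, -0.2, -0.8]
width: 1.001
grip_force: 0.0
[0.52851138 0.34368745 0.26133186] [ 5.37079239e-01  1.63572268e-01  1.66909344e+00 -8.94583744e-06
  1.30883976e+00 -1.33005717e+00]
[(0.84, [290.6, 118.8, 333.0, 350.1]), (0.56, [370.7, 286.2, 440.3, 366.8])]
```

View pics/w1.png

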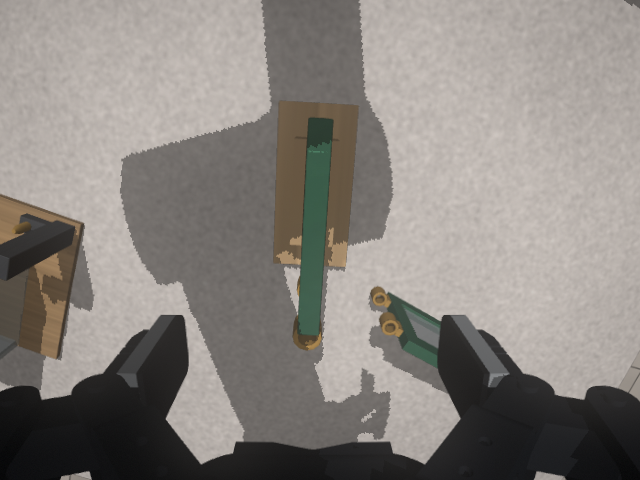

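```bash
python3 - <<'E'
from h import *
import pickle
w=pickle.load(open("w1.pkl","rb")); im=w["pixels"].astype(int)
m=(im[:,:,1]>im[:,:,0]*1.4)&(im[:,:,1]>im[:,:,2]*1.1)&(im[:,:,1]>25)
m[:, :280]=0; m[:,345:]=0
L=[];Rr=[]
for v in range(125,330,5):
    c=np.where(m[v])[0]
    if len(c)<8: continue
    a=onz(w,(c.min()-.5,v),.157)[:2]; b=onz(w,(c.max()+.5,v),.157)[:2]; L.append(a);Rr.append(b)
L=np.array(L);Rr=np.array(Rr)
r,c=np.where(m); print("rows",r.min(),r.max())
wd=np.linalg.norm(L-Rr,axis=1); print("widths mm",np.round(wd*1e3,1)[::4])
for S in (L,Rr,(L+Rr)/2):
    vx,vy,x,y=cv2.fitLine(S.astype(np.float32),cv2.DIST_HUBER,0,1e-4,1e-4).ravel(); print(np.degrees(np.arctan2(vy,vx)),x,y)
for v in (r.min()-.5,r.max()+.5):
    cc=np.where(m[int(round(v+ (1 if v<200 else -1)))])[0]; print(v,cc.min(),cc.max(),onz(w,(cc.mean(),v),.157))
st=bot.read_state(); R=cv2.Rodrigues(st["tcp_rot"])[0]; print(R, st["tool_pos"])
E
```

```text
rows 140 334
widths mm [11.8 13.7 13.8 13.4 13.6 13.8 13.4 12.3 12.5 11.4]
14.011051 0.518009 0.33459544
13.337978 0.504068 0.34485316
13.717238 0.5216949 0.34228963
139.5 330 330 [0.46837757 0.33550373 0.157     ]
334.5 309 317 [0.58757002 0.36197159 0.157     ]
[[-9.56379227e-01 -2.92127992e-01  9.74640768e-05]
 [-2.92127990e-01  9.56379232e-01  3.41546763e-05]
 [-1.03190156e-04  4.19283804e-06 -9.99999995e-01]] [0.52852552 0.34367838 0.2613262 ]
```

```bash
python3 -m creep '[[0.09,0.01,0.3,0.56,1],[0,0,0.8,0,1],[0,0,0.8,0,1],[0,0,0.6,0,1],[0,0,0.21,0,1],[0,0,0,0,0],[0,0,0,0,0],[0,0,0,0,0],[0,0,0,0,0],[0,0,0,0,0]]' 70
```

```text
time: 4.9
tool_pos: [0.5249, 0.3433, 0.1272]
tcp_rot: [-0.379, 3.116, 0.001]
wrist_force: [0.3, -0.2, 4.8]
width: 0.156
grip_force: 69.1
```

```bash
python3 -m creep '[[0,0,-0.5,0,0],[0,0,-0.8,0,0],[0,0,-0.8,0,0],[0,0,-0.58,0,0],[0.25,-0.47,0,0,0],[0.25,-0.47,0,0,0],[0.25,-0.47,0,0,0],[0.25,-0.47,0,0,0],[0,0,0,0,0],[0,0,0,0,0]]'
python3 - <<'E'
from h import *
import pickle
D={}
for c in ("wrist","scene","top"): D[c]=bot.read_camera(c)
st=bot.read_state(); D["st"]=st
pickle.dump(D,open("d2.pkl","wb")); print(st["tool_pos"],st["wrist_force"],st["width"])
a=cv2.resize(D["wrist"]["pixels"][240:480,0:460],None,fx=1.7,fy=1.7,interpolation=cv2.INTER_CUBIC)
s=cv2.resize(D["scene"]["pixels"][150:330,240:480],None,fx=3.3,fy=3.3,interpolation=cv2.INTER_CUBIC)
save(D["wrist"],"w2",(0,230,400,480),2); save(D["scene"],"s2",(360,150,480,310),3.7)
E
```

```text
time: 6.15
tool_pos: [0.4982, 0.2394, 0.2599]
tcp_rot: [-0.378, 3.118, 0.001]
wrist_force: [0.4, 0.6, -3.0]
width: 0.153
grip_force: 69.0
[0.49823405 0.24005291 0.25982392] [ 0.19595377 -0.04371379 -3.16565059] 0.15334070021094703
```

View pics/w2.png

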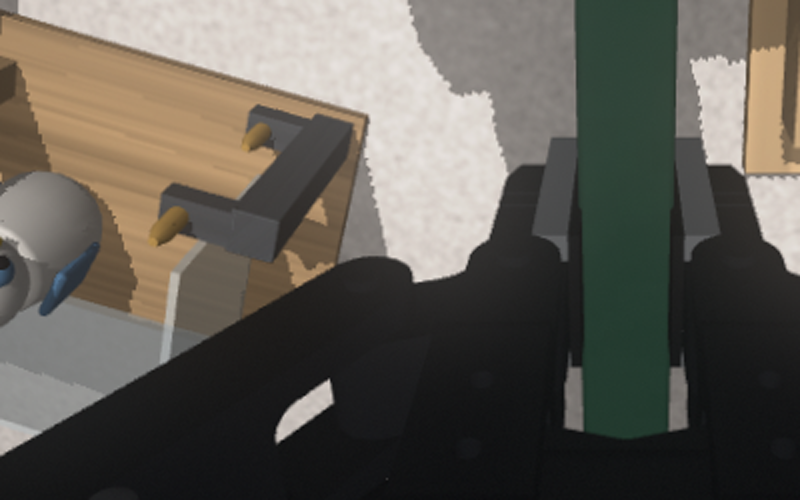

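View pics/s2.png

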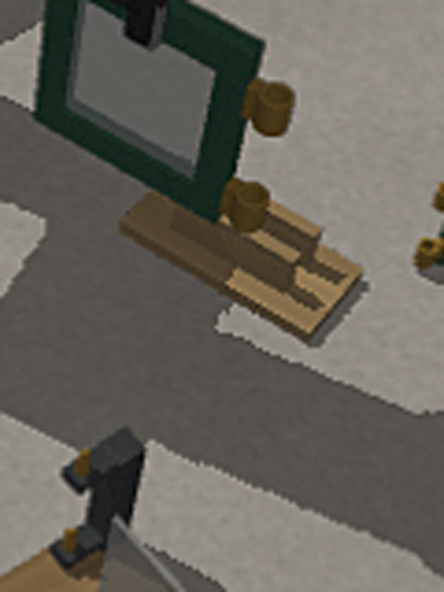

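```bash
python3 - <<'E'
from h import *
import pickle
D=pickle.load(open("d2.pkl","rb")); w,s,t=D["wrist"],D["scene"],D["top"]
for n,uv,z in [("hi tip",(77.5,350),.127),("hi foot",(89,336.5),.107),("lo tip",(124,305),.042),("lo foot",(131,294),.022)]: print("wrist",n,onz(w,uv,z))
for n,uv,z in [("hi tip",(383,272.2),.127),("hi foot",(382.4,277),.107),("lo tip",(378.9,293.2),.042),("lo foot",(378.6,298),.022)]: print("scene",n,onz(s,uv,z))
dz=.2598-.1272
for n,uv,z in [("sock hi top",(433.8,174.9),.022+dz+.109),("sock lo top",(427.6,201.9),.022+dz+.024)]: print("scene",n,onz(s,uv,z))
tp=D["st"]["tool_pos"]; R=cv2.Rodrigues(D["st"]["tcp_rot"])[0]; print("tool yaw",np.degrees(np.arctan2(-R[1,0],-R[0,0])))
# brass pixels in scene and top
for nm,p in (("scene",s),("top",t)):
    im=p["pixels"]; hsv=cv2.cvtColor(im,cv2.COLOR_RGB2HSV)
    m=((hsv[:,:,0]>15)&(hsv[:,:,0]<28)&(hsv[:,:,1]>150)&(hsv[:,:,2]>50)).astype(np.uint8)
    n,l,st,c=cv2.connectedComponentsWithStats(m)
    print(nm,[(c[i].round(1).tolist(),st[i].tolist()) for i in range(1,n) if st[i,4]>4])
# leaf line in wrist
im=w["pixels"].astype(int)
for v in (180,260,330,400):
    g=(im[v,:,1]>im[v,:,0]*1.4)&(im[v,:,1]>im[v,:,2]*1.1); c=np.where(g)[0]; c=c[(c>250)&(c<360)]; 
    if len(c): print(v,c.min(),c.max(),onz(w,(c.mean(),v),.157+dz))
E
```

```text
wrist hi tip [0.62970629 0.09108671 0.127     ]
wrist hi foot [0.62941361 0.09018152 0.107     ]
wrist lo tip [0.63144053 0.09186383 0.042     ]
wrist lo foot [0.62921735 0.09025356 0.022     ]
scene hi tip [0.63263349 0.08880774 0.127     ]
scene hi foot [0.63226099 0.09000348 0.107     ]
scene lo tip [0.6317122  0.08850168 0.042     ]
scene lo foot [0.63267882 0.08917153 0.022     ]
scene sock hi top [0.57687587 0.25807363 0.2636    ]
scene sock lo top [0.57737213 0.25846591 0.1786    ]
tool yaw 13.90157524285096
scene [([432.0, 178.5], [425, 171, 14, 16, 146]), ([425.7, 205.1], [419, 198, 14, 15, 135]), ([481.1, 202.5], [478, 199, 7, 8, 41]), ([475.6, 217.7], [472, 214, 8, 8, 41]), ([382.1, 274.8], [381, 272, 3, 6, 16]), ([378.7, 295.4], [377, 293, 4, 6, 18])]
top [([280.7, 189.1], [280, 188, 3, 3, 7]), ([283.6, 194.8], [283, 194, 2, 3, 5]), ([198.1, 202.3], [196, 199, 6, 9, 16]), ([209.0, 207.5], [205, 205, 9, 8, 23])]
180 315 336 [0.44300304 0.22884565 0.2896    ]
260 292 331 [0.46553103 0.23046678 0.2896    ]
330 291 333 [0.48644986 0.2361671  0.2896    ]
400 292 333 [0.51017194 0.24214173 0.2896    ]
```

```bash
python3 -m creep '[[0.14,-0.35,0,0,0],[0.2,-0.65,0,0,0],[0.2,-0.65,0,0,0],[0.2,-0.65,0,0,0],[0.2,-0.65,0,0,0],[0.2,-0.6,0,0,0],[0,0,0.45,0,0],[0,0,0.5,0,0],[0,0,0.5,0,0],[0,0,0.5,0,0],[0,0,0,0,0],[0,0,0,0,0]]'
python3 - <<'E'
from h import *
import pickle
D={}
for c in ("scene","top"): D[c]=bot.read_camera(c)
st=bot.read_state(); D["st"]=st
pickle.dump(D,open("d3.pkl","wb")); print(st["tool_pos"],st["wrist_force"],st["width"])
s=D["scene"]
im=s["pixels"]; hsv=cv2.cvtColor(im,cv2.COLOR_RGB2HSV)
m=((hsv[:,:,0]>15)&(hsv[:,:,0]<28)&(hsv[:,:,1]>150)&(hsv[:,:,2]>50)).astype(np.uint8)
n,l,q,c=cv2.connectedComponentsWithStats(m)
print([(c[i].round(1).tolist(),q[i].tolist()) for i in range(1,n) if q[i,4]>4])
save(s,"s3",(330,220,430,320),6)
E
```

```text
time: 7.8
tool_pos: [0.4858, 0.0534, 0.1632]
tcp_rot: [-0.379, 3.117, -0.0]
wrist_force: [0.3, -0.1, -3.4]
width: 0.153
grip_force: 69.3
[0.48646503 0.0535422  0.16392846] [-0.41612554  0.04788461 -2.53380375] 0.15386938572365483
[([481.0, 202.5], [478, 199, 7, 8, 40]), ([475.6, 217.5], [472, 214, 8, 8, 41]), ([355.8, 246.5], [350, 240, 12, 15, 138]), ([353.5, 269.0], [348, 263, 12, 13, 112]), ([382.1, 274.9], [380, 272, 5, 7, 19]), ([378.6, 295.5], [377, 293, 4, 6, 19])]
```

View pics/s3.png

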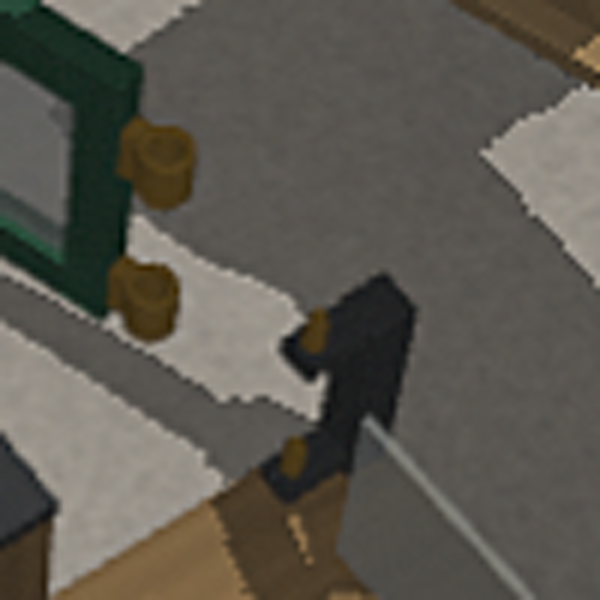

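```bash
python3 - <<'E'
from h import *
import pickle
D=pickle.load(open("d3.pkl","rb")); s=D["scene"]; st=D["st"]
dz=st["tool_pos"][2]-.1272
S=[onz(s,(358,245),.022+dz+.109),onz(s,(355.8,268),.022+dz+.024)]
Pn=[onz(s,(382.1,274.9),.117),onz(s,(378.6,295.5),.032)]
print(S,Pn)
d=np.mean(Pn,0)-np.mean(S,0); R=cv2.Rodrigues(st["tcp_rot"])[0]
print("delta",d,"tool units",R.T@np.array([d[0],d[1],0])/.05, "origin z",.022+dz)
print("pred socket", st["tool_pos"]-R[:,0]*.081, "target wrist/scene avg .631,.090")
E
```

```text
[array([0.56886132, 0.07128848, 0.16772846]), array([0.56930473, 0.07138298, 0.08272846])] [array([0.6322198 , 0.08794801, 0.117     ]), array([0.63177204, 0.0887685 , 0.032     ])]
delta [ 0.06291289  0.01702252 -0.05072846] tool units [-1.30318314  0.0286458   0.00354616] origin z 0.05872845534677971
pred socket [0.56509921 0.07297457 0.16414997] target wrist/scene avg .631,.090
```

```bash
python3 -m creep '[[-0.3,0.01,0,0,0],[-0.4,0.01,0,0,0],[-0.4,0.01,0,0,0],[-0.23,0,0,0,0],[0,0,0,0,0],[0,0,0,0,0]]'; python3 -m creep '[[0,0,0.12,0,0],[0,0,0.12,0,0],[0,0,0.1,0,0],[0,0,0.04,0,0],[0,0,0,0,0]]'
python3 - <<'E'
from h import *
s=bot.read_camera("scene"); st=bot.read_state(); print(st["tool_pos"],st["wrist_force"],st["torque"])
hsv=cv2.cvtColor(s["pixels"],cv2.COLOR_RGB2HSV)
m=((hsv[:,:,0]>15)&(hsv[:,:,0]<28)&(hsv[:,:,1]>150)&(hsv[:,:,2]>50)).astype(np.uint8)
n,l,q,c=cv2.connectedComponentsWithStats(m)
print([(c[i].round(1).tolist(),q[i].tolist()) for i in range(1,n) if q[i,4]>4])
save(s,"s4",(340,230,420,310),7)
E
```

```text
time: 8.65
tool_pos: [0.5489, 0.0709, 0.162]
tcp_rot: [0.38, -3.118, 0.0]
wrist_force: [-0.4, 0.8, -3.3]
width: 0.148
grip_force: 69.3
time: 9.28
tool_pos: [0.5493, 0.071, 0.143]
tcp_rot: [0.379, -3.118, -0.0]
wrist_force: [-0.6, 0.3, -3.2]
width: 0.152
grip_force: 69.3
[0.54952754 0.07099977 0.14328382] [ 0.79886955  0.16316816 -2.7959521 ] [-0.00368665 -0.01679435  0.00344557]
[([481.0, 202.6], [478, 199, 7, 8, 40]), ([475.6, 217.6], [472, 214, 8, 8, 42]), ([381.5, 268.5], [375, 261, 13, 18, 142]), ([377.7, 290.0], [372, 283, 12, 16, 124])]
```

View pics/s4.png

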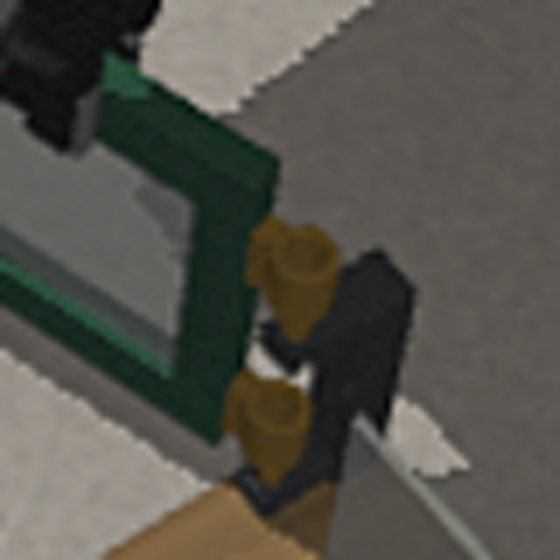

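```bash
python3 -m creep '[[0,0,0.04,0,0],[0,0,0.04,0,0],[0,0,0.04,0,0],[0,0,0,0,0]]';  python3 -c "
from h import *
st=bot.read_state(); print(st['tool_pos'],st['wrist_force'],st['torque'])"
```

```text
time: 9.82
tool_pos: [0.5492, 0.071, 0.137]
tcp_rot: [0.379, -3.118, -0.0]
wrist_force: [0.5, -0.3, -3.0]
width: 0.153
grip_force: 69.3
[0.54924607 0.07101012 0.13697743] [ 0.49471855 -0.31947372 -3.0046913 ] [-0.0048771   0.02984267 -0.01847247]
```

```bash
python3 -m creep '[[0,0,0.05,0,0],[0,0,0.05,0,0],[0,0,0.05,0,0],[0,0,0.03,0,0],[0,0,0.02,0,0],[0,0,0,0,0]]'
```

```text
time: 10.58
tool_pos: [0.5496, 0.071, 0.1274]
tcp_rot: [-0.38, 3.118, -0.0]
wrist_force: [-0.2, 0.2, -3.0]
width: 0.151
grip_force: 69.5
```

```bash
python3 -m creep '[[0,0,0.02,0,0],[0,0,0.02,0,0],[0,0,0,0,0]]'
```

```text
time: 10.95
tool_pos: [0.5496, 0.071, 0.1269]
tcp_rot: [-0.38, 3.118, -0.0]
wrist_force: [-4.7, -1.3, 6.6]
width: 0.152
grip_force: 70.9
```

```bash
python3 -m creep '[[0,0,0.02,0,0],[0,0,0.02,0,0],[0,0,0,0,0]]'
```

```text
time: 11.32
tool_pos: [0.5496, 0.0708, 0.1265]
tcp_rot: [-0.38, 3.118, -0.001]
wrist_force: [-11.0, -0.8, 15.1]
width: 0.155
grip_force: 72.4
```

```bash
python3 -m creep '[[0,0,-0.03,0,0],[0,0,0,0,0.4],[0,0,0,0,0.4],[0,0,0,0,0.4],[0,0,-0.3,0,0.4],[0,0,-0.6,0,0.4],[0,0,-0.65,0,0.4],[0.33,0.81,0,0,0],[0,0,0,0,0],[0,0,0,0,0]]'
python3 - <<'E'
from h import *
import pickle
D={}
for c in ("scene","top"): D[c]=bot.read_camera(c)
s=D["scene"];st=bot.read_state(); print(st["tool_pos"],st["wrist_force"],st["width"],st["q"][5])
pickle.dump(D,open("d5.pkl","wb"))
im=s["pixels"]; hsv=cv2.cvtColor(im,cv2.COLOR_RGB2HSV)
m=((hsv[:,:,0]>15)&(hsv[:,:,0]<28)&(hsv[:,:,1]>150)&(hsv[:,:,2]>50)).astype(np.uint8)
n,l,q,c=cv2.connectedComponentsWithStats(m)
print([(c[i].round(1).tolist(),q[i].tolist()) for i in range(1,n) if q[i,4]>4])
# predicted leaf corners vs image
H=np.array([.631,.09])
for yaw in (13.9,):
    u=-np.array([np.cos(np.radians(yaw)),np.sin(np.radians(yaw))])
    print([proj(s,[*(H+u*r),z]).round(1).tolist() for r,z in ((0,.131),(.016,.157),(.15,.157),(.15,.012))])
for n_ in ("bolt_knob","lock_knob"):
    print(n_)
for nm,p in D.items():
    h=cv2.cvtColor(p["pixels"],cv2.COLOR_RGB2HSV)
    for col,lo,hi in (("blue",105,130),("red",0,4)):
        mm=((h[:,:,0]>=lo)&(h[:,:,0]<=hi)&(h[:,:,1]>180)&(h[:,:,2]>60)).astype(np.uint8)
        n,l,q,c=cv2.connectedComponentsWithStats(mm)
        print(nm,col,[(c[i].round(1).tolist(),q[i].tolist(),onz(p,c[i],.155)[:2].round(4).tolist()) for i in range(1,n) if q[i,4]>8])
H=np.array([.631,.0905])
for th in np.radians([193.9,212,230,248,266.3]):
    u=np.array([np.cos(th),np.sin(th)]);v=np.array([np.sin(th),-np.cos(th)]);f=th-np.radians(193.9)
    d=.007+.011*np.sin(f)+.0145*np.cos(f); p=H+.1*u+d*v; print(np.degrees(th),p)
E
```

```text
time: 12.58
tool_pos: [0.5241, 0.1063, 0.2029]
tcp_rot: [-0.381, 3.117, -0.001]
wrist_force: [-0.6, 0.1, -0.6]
width: 0.002
grip_force: 0.0
[0.52411571 0.10591671 0.20238126] [ 0.36873434 -0.08187056 -0.30162173] 0.002114222513073713 -1.659556381099354
[([481.0, 202.5], [478, 199, 7, 8, 40]), ([475.6, 217.6], [472, 214, 8, 8, 40]), ([380.4, 272.0], [374, 265, 13, 15, 141]), ([378.3, 294.3], [373, 288, 12, 14, 118])]
[[[383.1, 270.3]], [[377.9, 259.2]], [[326.3, 226.6]], [[325.3, 264.7]]]
bolt_knob
lock_knob
scene blue [([281.6, 309.3], [279, 306, 7, 7, 39], [0.5908, -0.1375]), ([281.8, 317.1], [279, 314, 6, 8, 40], [0.6049, -0.147])]
scene red [([259.1, 292.3], [256, 285, 8, 16, 89], [0.5327, -0.1505])]
top blue [([374.9, 196.5], [373, 194, 5, 7, 29], [0.6017, -0.1427])]
top red [([379.1, 223.2], [377, 221, 6, 6, 28], [0.5359, -0.1511])]
193.9 [0.52876345 0.0873476 ]
212.0 [0.53337119 0.05803077]
230.0 [0.54741921 0.03009188]
248.0 [0.57090413 0.00692683]
266.3 [ 0.60272289 -0.00788028]
```

```bash
python3 -m creep '[[0,0,0.5,0,0],[0,0,0.5,0,0],[0,0,0.3,0,0],[0,-0.2,0,0,0],[0,-0.19,0,0,0],[0.02,-0.2,0,0,0],[0.02,-0.2,0,0,0],[0.01,-0.19,0,0,0],[-0.03,-0.2,0,0,0],[-0.05,-0.2,0,0,0],[-0.06,-0.21,0,0,0],[-0.1,-0.19,0,0,0],[-0.12,-0.19,0,0,0],[-0.13,-0.18,0,0,0],[-0.14,-0.12,0,0,0],[-0.14,-0.11,0,0,0],[-0.13,-0.1,0,0,0]]'
```

```text
time: 14.8
tool_pos: [0.5953, -0.0039, 0.1372]
tcp_rot: [0.38, -3.118, -0.0]
wrist_force: [-1.4, 0.0, -0.5]
width: 0.002
grip_force: 0.6
```

Now creep into the stop.

```bash
python3 -m creep '[[-0.08,-0.05,0,0,0],[-0.08,-0.03,0,0,0],[-0.04,-0.01,0,0,0],[0,0,0,0,0]]'
python3 - <<'E'
from h import *
s=bot.read_camera("scene"); st=bot.read_state(); print(st["tool_pos"],st["wrist_force"])
save(s,"s6",(220,240,420,390),4)
E
```

```text
time: 15.3
tool_pos: [0.6058, -0.0059, 0.1373]
tcp_rot: [-0.38, 3.118, -0.001]
wrist_force: [1.0, 0.1, -0.4]
width: 0.003
grip_force: 0.0
[ 0.60573048 -0.00588274  0.13725192] [ 0.22094483 -0.2983037  -0.04136964]
```

View pics/s6.png

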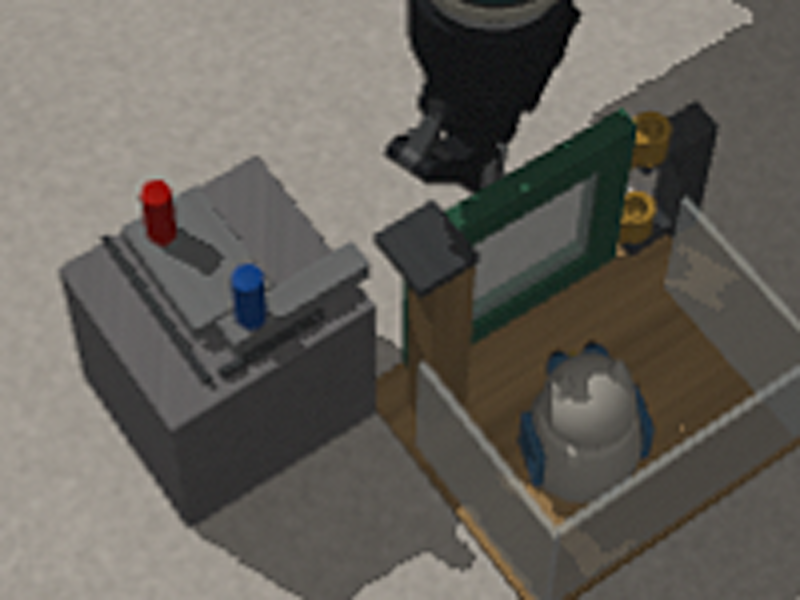

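```bash
python3 -m creep '[[-0.04,-0.01,0,0,0],[-0.04,-0.01,0,0,0],[0,0,0,0,0]]'
```

```text
time: 15.72
tool_pos: [0.6082, -0.006, 0.1372]
tcp_rot: [0.379, -3.115, -0.0]
wrist_force: [-4.8, -0.5, 3.2]
width: 0.0
grip_force: 2.8
```

```bash
python3 -m creep '[[-0.03,-0.01,0,0,0],[-0.03,-0.01,0,0,0],[0,0,0,0,0]]'
```

```text
time: 16.1
tool_pos: [0.6085, -0.0061, 0.1371]
tcp_rot: [0.378, -3.109, -0.002]
wrist_force: [-13.7, -1.1, 9.0]
width: -0.002
grip_force: 7.1
```

```bash
python3 -m creep '[[0.3,0.07,0,0,0],[0.3,0.07,0,0,0],[0,0,-0.8,0,0],[0,0,-0.86,0,0],[0.09,-0.7,0,0,0],[0.09,-0.7,0,0,0],[0.09,-0.7,0,0,0],[0.09,-0.7,0,0,0],[0.1,-0.69,0,0,0],[0,0,0,0,0],[0,0,0,0,0]]'
python3 - <<'E'
from h import *
import pickle
D={c:bot.read_camera(c) for c in ("scene","top","wrist")}; st=bot.read_state(); D["st"]=st
pickle.dump(D,open("d7.pkl","wb"))
print(st["tool_pos"],st["wrist_force"])
s=D["scene"]; im=s["pixels"].astype(int)
# leaf inner top edge from scene: fit green, compare with predicted
H=np.array([.631,.09])
for a in (263,265,266.3,268):
    u=np.array([np.cos(np.radians(a)),np.sin(np.radians(a))])
    print(a,[proj(s,[*(H+u*r),z]).round(1).tolist() for r,z in ((.016,.157),(.12,.157),(.15,.012))])
m=(im[:,:,1]>im[:,:,0]*1.4)&(im[:,:,1]>im[:,:,2]*1.1)&(im[:,:,1]>25); m[:,:310]=0;m[:,400:]=0;m[:250]=0
r,c=np.where(m); print("green bbox",c.min(),r.min(),c.max(),r.max())
for x in range(334,380,5):
    rr=np.where(m[:,x])[0]; print(x,rr.min() if len(rr) else None,end="; ")
for nm in ("scene","top","wrist"):
    p=D[nm]; h=cv2.cvtColor(p["pixels"],cv2.COLOR_RGB2HSV)
    for col,lo,hi in (("blue",105,130),("red",0,4)):
        mm=((h[:,:,0]>=lo)&(h[:,:,0]<=hi)&(h[:,:,1]>180)&(h[:,:,2]>60)).astype(np.uint8)
        n,l,q,cc=cv2.connectedComponentsWithStats(mm)
        print(nm,col,[(cc[i].round(1).tolist(),q[i].tolist(),onz(p,cc[i],.16)[:2].round(4).tolist()) for i in range(1,n) if q[i,4]>8])
E
```

```text
time: 17.48
tool_pos: [0.6011, -0.1809, 0.2202]
tcp_rot: [-0.379, 3.119, 0.001]
wrist_force: [-0.5, 0.1, -0.3]
width: -0.001
grip_force: 0.0
[ 0.6014203  -0.18030137  0.22030903] [-0.11162462  0.94919832 -0.42877436]
263 [[[377.8, 266.6]], [[333.9, 288.8]], [[320.3, 329.9]]]
265 [[[377.9, 266.8]], [[335.1, 290.3]], [[321.5, 331.7]]]
266.3 [[[378.1, 266.9]], [[335.8, 291.3]], [[322.4, 332.9]]]
268 [[[378.2, 267.1]], [[336.9, 292.6]], [[323.6, 334.5]]]
green bbox 322 267 378 325
334 292; 339 289; 344 286; 349 284; 354 281; 359 278; 364 274; 369 271; 374 268; 379 None; scene blue [([281.6, 309.3], [279, 306, 7, 7, 39], [0.5932, -0.1389]), ([281.7, 316.9], [279, 314, 6, 8, 38], [0.6068, -0.1484])]
scene red []
top blue []
top red []
wrist blue []
wrist red [([410.3, 157.8], [407, 154, 8, 10, 27], [0.5381, -0.1489])]
```

```bash
python3 -m creep '[[0,0,0.6,0,0],[0,0,0.6,0,0],[0,0,0.16,0,0],[0,0,0,0,0],[-0.04,0.14,0,0,0],[-0.04,0.14,0,0,0],[-0.04,0.14,0,0,0],[-0.05,0.14,0,0,0],[-0.05,0.14,0,0,0],[-0.05,0.14,0,0,0],[-0.04,0.12,0,0,0],[0,0,0,0,0]]'
```

```text
time: 19.12
tool_pos: [0.605, -0.13, 0.152]
tcp_rot: [0.38, -3.118, -0.002]
wrist_force: [0.1, -0.0, 0.5]
width: 0.001
grip_force: 0.0
```

```bash
python3 -m creep '[[-0.02,0.06,0,0,0],[-0.01,0.04,0,0,0],[0,0,0,0,0]]'
```

```text
time: 19.5
tool_pos: [0.6051, -0.1257, 0.152]
tcp_rot: [0.379, -3.118, -0.001]
wrist_force: [0.7, -0.7, -0.0]
width: 0.001
grip_force: 0.5
```

```bash
python3 -m creep '[[-0.01,0.04,0,0,0],[-0.01,0.04,0,0,0],[0,0,0,0,0]]'
```

```text
time: 19.88
tool_pos: [0.6051, -0.1241, 0.1521]
tcp_rot: [0.38, -3.118, 0.006]
wrist_force: [-0.2, -8.5, -1.2]
width: 0.001
grip_force: 4.3
```

```bash
python3 -m creep '[[-0.01,0.04,0,0,0],[0,0,0,0,0]]'
python3 - <<'E'
from h import *
p=bot.read_camera("scene"); h=cv2.cvtColor(p["pixels"],cv2.COLOR_RGB2HSV)
mm=((h[:,:,0]>=105)&(h[:,:,0]<=130)&(h[:,:,1]>180)&(h[:,:,2]>60)).astype(np.uint8)
r,c=np.where(mm); s=(c<330); 
n,l,q,cc=cv2.connectedComponentsWithStats(mm)
print([(cc[i].round(1).tolist(),q[i].tolist()) for i in range(1,n) if q[i,4]>8])
k0=np.array([.6005,-.1405]); e=np.array([.0645,.998])
for t in (0,.03,.035,.04): print(t,[proj(p,[*(k0+e*t),z])[0].round(1).tolist() for z in (.175,.135)])
save(p,"s8",(230,250,350,340),6)
E
```

```text
time: 20.12
tool_pos: [0.6051, -0.1239, 0.1522]
tcp_rot: [0.38, -3.117, 0.011]
wrist_force: [-1.3, -14.4, -2.0]
width: -0.005
grip_force: 6.8
[([300.3, 305.1], [299, 298, 3, 14, 30])]
0 [[282.8, 308.5], [283.7, 318.7]]
0.03 [[296.1, 300.9], [296.7, 311.3]]
0.035 [[298.3, 299.7], [298.8, 310.0]]
0.04 [[300.5, 298.4], [301.0, 308.8]]
```

View pics/s8.png

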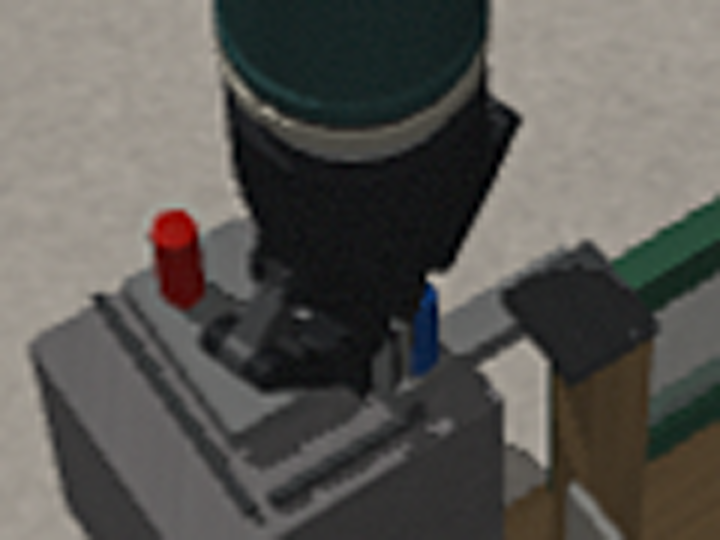

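```bash
python3 -m creep '[[0.05,-0.15,0,0,0],[0.05,-0.15,0,0,0],[0,0,-0.7,0,0],[0,0,-0.7,0,0],[0.7,0.1,0,0,0],[0.8,0.11,0,0,0],[0.66,0.1,0,0,0],[0,0,0.5,0,0],[0,0,0.7,0,0],[0,0,0.2,0,0],[0,0,0,0,0]]'
python3 - <<'E'
from h import *
st=bot.read_state(); print(st["tool_pos"],st["wrist_force"])
for nm in ("scene","top"):
    p=bot.read_camera(nm); h=cv2.cvtColor(p["pixels"],cv2.COLOR_RGB2HSV)
    for col,lo,hi in (("blue",105,130),("red",0,4)):
        mm=((h[:,:,0]>=lo)&(h[:,:,0]<=hi)&(h[:,:,1]>180)&(h[:,:,2]>60)).astype(np.uint8)
        n,l,q,cc=cv2.connectedComponentsWithStats(mm)
        print(nm,col,[(cc[i].round(1).tolist(),q[i].tolist(),onz(p,cc[i],.16)[:2].round(4).tolist()) for i in range(1,n) if q[i,4]>8])
E
```

```text
time: 21.55
tool_pos: [0.4952, -0.1459, 0.1519]
tcp_rot: [0.38, -3.117, -0.002]
wrist_force: [0.4, 0.3, -0.3]
width: 0.002
grip_force: 0.0
[ 0.49518309 -0.14593885  0.15185165] [ 0.41959878  0.2875725  -0.28252947]
scene blue [([298.6, 303.5], [296, 297, 6, 15, 74], [0.6026, -0.1053])]
scene red [([259.3, 292.6], [256, 285, 8, 16, 91], [0.5363, -0.152])]
top blue [([359.2, 195.6], [357, 194, 5, 4, 11], [0.6038, -0.1039])]
top red []
```

```bash
python3 -m creep '[[-0.13,-0.04,0,0,0],[-0.13,-0.04,0,0,0],[-0.13,-0.04,0,0,0],[-0.13,-0.04,0,0,0],[-0.13,-0.04,0,0,0],[-0.13,-0.04,0,0,0],[-0.13,-0.04,0,0,0],[-0.05,-0.02,0,0,0],[0,0,0,0,0]]'
```

```text
time: 22.78
tool_pos: [0.5461, -0.1492, 0.1521]
tcp_rot: [-0.38, 3.118, 0.0]
wrist_force: [0.9, 0.5, -0.4]
width: -0.001
grip_force: 0.1
```

```bash
python3 -m creep '[[-0.04,-0.01,0,0,0],[-0.04,-0.01,0,0,0],[0,0,0,0,0]]'
```

```text
time: 23.15
tool_pos: [0.5465, -0.1493, 0.1519]
tcp_rot: [0.379, -3.111, -0.002]
wrist_force: [-10.7, -0.0, 7.2]
width: -0.002
grip_force: 5.6
```

```bash
python3 -m creep '[[-0.04,-0.01,0,0,0],[0,0,0,0,0]]'; python3 -m creep '[[0.2,0.06,0,0,0],[0.4,0.1,0,0,0],[0,0,-0.8,0,0],[0,0,-0.8,0,0],[0.9,0,-0.2,0,0],[0.9,0,-0.2,0,0],[0,0,0,0,0],[0,0,0,0,0]]'
python3 - <<'E'
from h import *
P={}
for nm in ("scene","top"):
    p=P[nm]=bot.read_camera(nm); h=cv2.cvtColor(p["pixels"],cv2.COLOR_RGB2HSV)
    for col,lo,hi in (("blue",105,130),("red",0,4)):
        mm=((h[:,:,0]>=lo)&(h[:,:,0]<=hi)&(h[:,:,1]>180)&(h[:,:,2]>60)).astype(np.uint8)
        n,l,q,cc=cv2.connectedComponentsWithStats(mm)
        print(nm,col,[(cc[i].round(1).tolist(),q[i].tolist(),onz(p,cc[i],.16)[:2].round(4).tolist()) for i in range(1,n) if q[i,4]>8])
p=P["scene"]; save(p,"s9",(120,240,420,465),2.66)
k0=np.array([.5345,-.1485]); e=np.array([.998,-.0645])
for t in (0,.03,.035): print(t,[proj(p,[*(k0+e*t),z])[0].round(1).tolist() for z in (.175,.135)])
for n in "owl umbrella_cap door_stop wood_box".split(): print(n,[(d["score"],d["bbox"]) for d in bot.look_for(n,p)][:1])
E
```

```text
time: 23.4
tool_pos: [0.5466, -0.1493, 0.1519]
tcp_rot: [0.379, -3.107, -0.003]
wrist_force: [-17.2, -0.1, 10.9]
width: -0.004
grip_force: 8.5
time: 24.4
tool_pos: [0.4342, -0.1705, 0.2526]
tcp_rot: [-0.378, 3.117, -0.001]
wrist_force: [0.5, -0.2, 0.6]
width: -0.0
grip_force: 0.0
scene blue [([298.5, 302.8], [296, 297, 6, 15, 60], [0.6013, -0.1046])]
scene red [([268.0, 304.4], [264, 297, 8, 16, 93], [0.5684, -0.1534])]
top blue [([358.7, 195.9], [357, 194, 5, 4, 11], [0.6032, -0.1028])]
top red [([379.2, 209.4], [377, 207, 6, 5, 20], [0.5691, -0.1518])]
0 [[259.7, 287.0], [261.2, 297.6]]
0.03 [[267.6, 298.2], [269.0, 308.5]]
0.035 [[269.0, 300.1], [270.3, 310.4]]
owl [(0.56, [349.4, 327.4, 382.1, 366.0])]
umbrella_cap [(0.86, [134.7, 339.0, 158.2, 371.3])]
door_stop [(0.78, [158.9, 266.4, 186.4, 295.9])]
wood_box [(0.86, [132.4, 404.4, 185.7, 457.0])]
```

View pics/s9.png

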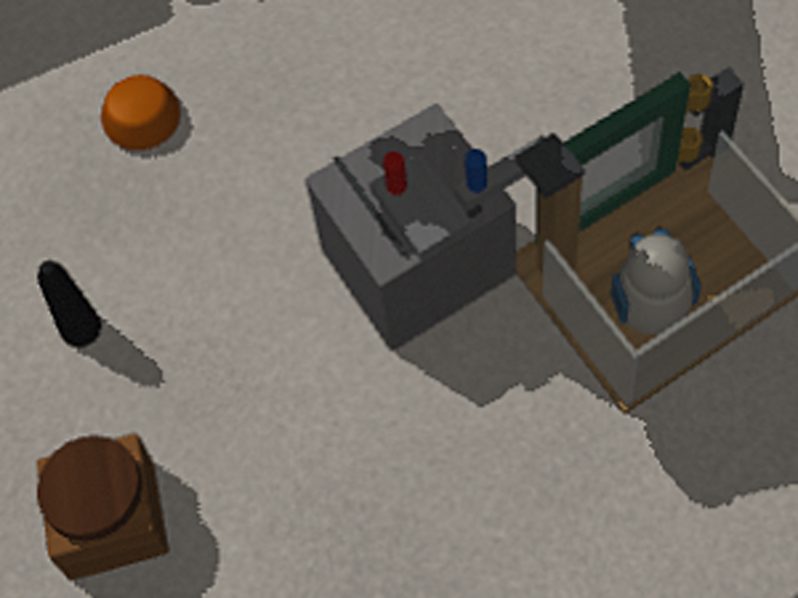

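The picture shows the door shut under the hood, the blue knob across at crop (476,170) and the red knob home at (395,172). The owl and the other items have not moved.

```bash
python3 -c "
from workcell import bot
print(bot.finish_job())"
```

```text
the job is handed in; nothing more can be done
None
```

The job is handed in: the larger green door is hung on both pintles and shut, the bolt and then the lock were each pushed to a firm stop, and the owl and other items show no visible shift; it took about 24 s, and the judge returned no verdict.

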